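# Put the macro kit away after the shoot

### The arm

A 6-joint arm with a two-finger parallel gripper is mounted at the origin on the work surface. World frame = base frame: x ahead of the robot, y to its left, z up, the work surface at z = 0. Lengths are in m, angles in rad, forces in N, time in s.
With the tool pointing down it reaches from about 0.25 to 0.775 m from the base axis. Payload 4 kg.
Tool frame: the origin (TCP) lies at the very end of the fingers, on their centre line; the grasp point (between the pads) lies 19 mm behind it (robot.hold_point_z is the distance from the TCP to the grasp point, in m); z points along the fingers, y is the line along which they close (so a half turn about z gives the same grasp; the last joint's range is limited). The gripper opens to 94 mm and grips with 3 to 60 N. Pads are 16 mm wide; open, the fingers measure 119 mm over their backs; the gripper's body (75 mm by 177 mm) begins 78 mm behind the grasp point.
Start: joints at [1.095, 0.087, 1.371, -0, 1.684, -0.103], TCP at [0.2, 0.512, 0.206] pointing down, gripper open.
Joint ranges: [-3.1, 3.1], [-0.76, 2.03], [0.27, 2.55], [-1.08, 4.22], [0.17, 2.65], [-2.57, 2.57]. Speed limits (rad/s): [2.79, 2.79, 3.14, 3.14, 3.14, 3.14].

### API

Orientations are given as [roll, pitch, yaw] about the fixed x, y, z axes, in that order (R = Rz(yaw) Ry(pitch) Rx(roll)).
In Python, from bench import robot gives the robot as it stands.
- The arm moves only by the tool carry_out, never from a script. Its argument "steps" is a list of rows, each a list of 3 entries, a list of its own where there are three numbers: the shift along the tool's x, y, z in m, then the turn about the tool's z in units of 10 degrees (1.0 is 10 degrees), then the closure, from -1 (fully open) to 1 (shut). In form: [[[tx, ty, tz], roll, jaw], ...]. A call has 1 to 10 rows; each row is the pose to reach, as a shift and turn from the pose commanded when the call began, along the tool's axes at that moment; what a row does not reach only later rows make up. A row lasts 1/8 s, in which the tool goes at most 62.5 mm and 10.7 degrees, less where a joint would pass 70% of its speed; a pose out of reach is approached as far as the arm can. A call with a gripper value outside its range is refused whole. The fingers move at their own pace and stop on an object; the grip force is fixed at half the most. Time passes only in rows, so rows that repeat a pose let the fingers close. It gives the time, the measured TCP pose, the force, the opening and the grip force at its end, in the units of the state.
- robot.get_obs(): the state, without advancing time (a new reading comes with each control period).
- robot.snapshot(name): name is "side" or "top"; returns a dict with "image" (480x640x3 uint8, red, green, blue), "z_map" (480x640 float32, m along the optical axis (not along the pixel's ray), 0 where there is no reading), "mtx" (3x3 intrinsics, pixels), "R" (3x3) and "t" (3): a world point X has camera coordinates R X + t. Camera axes: x right, y down, z forward; pixel columns grow to the right and rows downward; lengths in m; the calibration is good to about 2 mm. A picture is of the moment at which its call begins.
- robot.close_job(): hands the job in; it is judged then, once.
The state is a dict: "time": time; "joint_positions": joint angles; "qvel": joint speeds; "joint_torque": joint torques, N m; "tool_pos": TCP position; "ee_rot": TCP orientation; "wrist_force": force on the tool from outside, world axes, zero at the start; "wrist_torque": the same for the moment, N m; "width": finger opening in m; "finger_force": force on a finger pad.
Only numpy, scipy, OpenCV 4.12 (cv2) and the standard library are available. Lean on these libraries where they do the work, as an engineer would, in place of code of your own. Each camera call takes 0.05 s, during which the arm holds its last target. There are 200 camera calls.

### The job

The close-up shoot is over, so put the kit away: draw the filter slider straight and level out of the light base and lay it, fin up, in the orange-floored filter case, stand the battery in the green-floored charger bay, and set the blue-banded lens and the red-banded extension tube upright in the round nests whose floors have their colours. Everything should sit fully down in its own holder, in any order; never tip the slider, set the lens down gently, and leave the brass bubble level where it is.

Things in the scene. Friction and masses are not known exactly. Their poses are not given: they have to be found in the camera images.
- lens: Black macro lens standing upright, front glass up: a cylinder 56 mm in diameter (60 mm high) with a bright blue band near its top and a blue-tinted glass. Loose, about 0.22 kg. Origin at the centre of its underside, z up; its yaw means nothing.
- tube: Macro extension tube standing upright: a steel cup-like tube 42 mm in outer diameter (43 mm over a red band 24 to 32 mm up) with a red rim, 40 mm high, hollow from above, wall 4 mm. Loose, about 0.09 kg. Origin at the centre of its underside, z up; its yaw means nothing.
- battery: Grey camera battery with green sides and a green patch on top, standing on a long edge: 56 mm along its x, 24 mm along its y, 46 mm high. Loose, about 0.13 kg. Origin at the centre of its underside, z up. Pinch it across y.
- filter_slider: Filter slider, 80 g: aluminium plate 76 (x) x 50 (y) x 8 mm; an orange upright fin to hold it by (30 mm along x, 12 mm thick along y, centred at x = -18 mm, top 44 mm above the underside); round orange window in its +x half. Origin: centre of the underside, z up. Starts with its +x end 31 to 37 mm inside the light base's channel, x parallel to the base's x, fin and -x half outside.
- light_base: Fixed LED base, grey top 100 x 92 mm, 40 mm high, white diffuser. Origin on the table under the middle of its front face; x points into the base, z up. Roofed channel in that face: 55 mm wide, 14 to 24 mm above the table, 42 mm deep (2 mm play over the slider, 2.5 mm each side). A black sill 14 mm high, 92 mm wide continues its floor 55 mm forward. The slider comes out along -x.
- lens_nest: Fixed black rubber block 92 x 92 mm, 14 mm high, with a round recess 68 mm in diameter with a blue floor, for the lens. Origin at the centre of its underside; the recess is central, its floor 6 mm and its rim 14 mm above the table.
- tube_nest: Fixed black rubber block 80 x 80 mm, 14 mm high, with a round recess 54 mm in diameter with a red floor, for the extension tube. Origin at the centre of its underside; the recess is central, its floor 6 mm and its rim 14 mm above the table.
- charger: Fixed white charger 90 mm along its x, 60 mm along its y, 14 mm high, with a central rectangular bay 68 mm along x and 36 mm along y with a green floor, for the battery (its x along the charger's x, either way round). Origin at the centre of its underside; bay floor 6 mm and rim 14 mm above the table.
- filter_case: Fixed dark steel filter case 104 mm along its x, 78 mm along its y, 14 mm high, with a central rectangular recess 88 mm along x and 62 mm along y with an orange floor, for the filter slider (its x along the case's x, either way round). Origin at the centre of its underside; recess floor 6 mm and rim 14 mm above the table.
- bubble_level: Loose round bubble level, a brass disc 36 mm in diameter, 12 mm high, with a yellow-green top, 90 g: leave it alone. Origin at the centre of its underside.
Things that resemble listed ones, but are neither listed nor needed, are in the scene too. Leave any brown or turquoise look-alike of the filter_slider alone.

How it is judged:
By the outcome, as a careful person would: the job done as asked, in the order asked, and still so for the second after the job is handed in, with the robot touching nothing.
It also fails if it takes over 112 s, if anything falls off the work surface, if the arm or the gripper's body presses on something with over 40 N, if the wrist force passes 120 N, or if a joint passes its speed limit or range.

## Working session

There is one attempt and no reset: what is moved stays moved. The work goes in short steps, Python scripts to look and compute and a tool call to move; the robot and the scene stay as the last step left them, time stands still between calls to the robot, and variables do not carry over. Pictures are saved under pics/ and viewed, at most 17 in all, crops included, and the job is handed in when it is done.

Besides the shell and the picture viewer there is one more tool, called after "Call:" as name(argument=value, ...) on one line, values as JSON. carry_out: Moves the arm, as the interface text tells. Its arguments: {"type":"object","properties":{"steps":{"type":"array","items":{"type":"array"}}},"required":["steps"]}

```bash
mkdir -p pics; ls; cat > h.py <<'E'
import numpy as np, cv2
from bench import robot
def snap(n):
    s=robot.snapshot(n); return s
def save(s,f,crop=None,scale=1):
    im=s["image"][:,:,::-1]
    if crop: r0,r1,c0,c1=crop; im=im[r0:r1,c0:c1]
    cv2.imwrite("pics/"+f,cv2.resize(im,None,fx=scale,fy=scale,interpolation=cv2.INTER_CUBIC))
def ray(s,u,v,z):
    d=s["R"].T@np.linalg.inv(s["mtx"])@np.array([u,v,1.]); c=-s["R"].T@s["t"]
    return c+d*(z-c[2])/d[2]
def pts(s):
    "world points from depth, HxWx3"
    v,u=np.mgrid[:480,:640]; Z=s["z_map"]
    c=(np.stack([u,v,np.ones_like(u)],-1)@np.linalg.inv(s["mtx"]).T)*Z[...,None]
    return (c-s["t"])@s["R"]
E
python3 - <<'E'
from h import *
for n in("top","side"):
    s=snap(n); save(s,n+"0.png"); print(n,-s["R"].T@s["t"],s["R"][2],s["mtx"][0,0])
print(robot.get_obs())
E
```

```text
pics
top [4.34387788e-01 8.95150307e-04 1.22411665e+00] [ 0.16044918  0.00430829 -0.9870347 ] 589.324846757856
side [ 0.47484362 -0.88798551  0.74927014] [ 0.11158037  0.78749729 -0.60613352] 555.3384854337922
{'time': 0.1, 'joint_positions': array([ 1.09491572e+00,  8.78848541e-02,  1.37205969e+00,  2.64260389e-05,
        1.68360860e+00, -1.03064979e-01]), 'qvel': array([-0.00050386, -0.0007236 , -0.00388249, -0.00034492,  0.00025265,
       -0.00219611]), 'joint_torque': array([ 2.63922710e-03, -3.41249228e+01, -3.03304410e+01,  7.19660986e-02,
        3.03950545e-02, -9.79895026e-05]), 'tool_pos': array([0.20008724, 0.51179596, 0.2044412 ]), 'ee_rot': array([-3.13964526e+00, -2.27825138e-04,  2.76877975e+00]), 'wrist_force': array([-0.22355663, -0.15673664, -0.4042631 ]), 'wrist_torque': array([-0.04720041,  0.01359163, -0.02101631]), 'finger_force': 0.0, 'width': 0.09378642284759767}
```

View pics/top0.png

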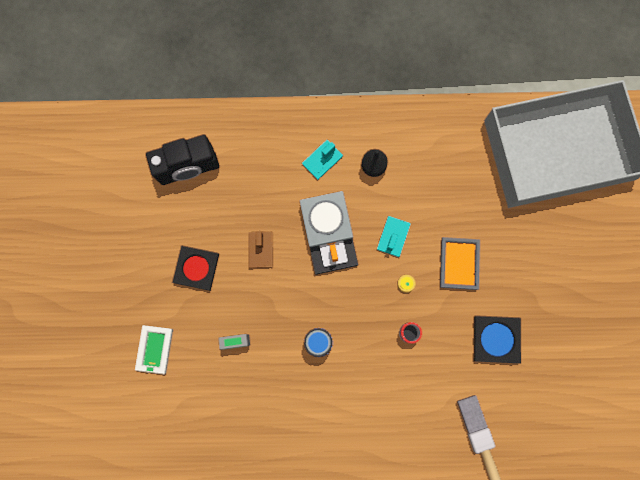

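View pics/side0.png

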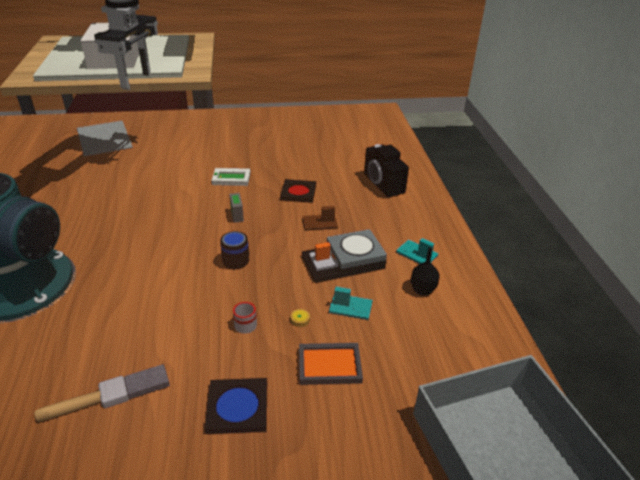

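Candidates (top view pixels):
- **Slider:** the orange-finned plate in the base at (334,254). The look-alikes are brown at (260,250) and turquoise at (322,160) and (394,237).
- **Lens:** the blue-topped cylinder at (318,342), not the black knob at (375,163).
- **Tube:** the red-rimmed cup at (411,333). The yellow disc at (407,284) is the bubble level.
- **Battery:** the green-topped grey box at (234,342).
- **Holders:** red nest (196,268), charger (153,350), case (460,265), blue nest (497,340).

```bash
python3 - <<'E'
from h import *
for n in("top","side"):
    s=snap(n); im=s["image"]; hsv=cv2.cvtColor(im,cv2.COLOR_RGB2HSV)
    if n=="top": save(s,"top_crop.png",(190,290,270,430),5)
    R={"red":((0,150,70),(5,255,255)),"red2":((172,150,70),(180,255,255)),"orange":((8,215,180),(22,255,255)),"green":((50,100,60),(75,255,255)),"blue":((100,120,60),(125,255,255)),"white":((0,0,200),(180,45,255))}
    for k,(a,b) in R.items():
        m=cv2.inRange(hsv,a,b)
        for c in cv2.findContours(m,cv2.RETR_EXTERNAL,cv2.CHAIN_APPROX_NONE)[0]:
            if cv2.contourArea(c)<25: continue
            (x,y),wh,ang=cv2.minAreaRect(c); M=cv2.moments(c)
            print(n,k,cv2.contourArea(c),"cent",np.round([M['m10']/M['m00'],M['m01']/M['m00']],1),"rect",np.round([x,y,*wh,ang],1), {z:np.round(ray(s,x,y,z)[:2],4).tolist() for z in (.006,.04,.06)})
E
```

```text
top red 314.5 cent [410.8 332.5] rect [411.  332.5  21.   20.   90. ] {0.006: [0.4456, -0.1666], 0.04: [0.4453, -0.1619], 0.06: [0.4451, -0.1591]}
top red 479.5 cent [195.6 267.9] rect [195.5 268.   24.   25.   90. ] {0.006: [0.5859, 0.2766], 0.04: [0.5817, 0.2689], 0.06: [0.5792, 0.2644]}
top orange 46.0 cent [333.4 252.2] rect [333.4 252.1  13.7   4.7  78.7] {0.006: [0.6143, -0.0113], 0.04: [0.6093, -0.011], 0.06: [0.6063, -0.0108]}
top orange 948.5 cent [460.  264.6] rect [459.5 263.5  41.   27.   90. ] {0.006: [0.5858, -0.273], 0.04: [0.5815, -0.2653], 0.06: [0.579, -0.2608]}
top green 90.5 cent [232.4 341.2] rect [232.4 341.1   6.6  16.7  81.9] {0.006: [0.4342, 0.1982], 0.04: [0.4342, 0.1927], 0.06: [0.4342, 0.1895]}
top green 474.5 cent [153.6 349.1] rect [153.5 349.1  15.9  32.9   9. ] {0.006: [0.4209, 0.3592], 0.04: [0.4213, 0.3492], 0.06: [0.4215, 0.3433]}
top blue 281.0 cent [317.7 342.1] rect [317.5 342.   19.1  19.1  45. ] {0.006: [0.4297, 0.0246], 0.04: [0.4298, 0.024], 0.06: [0.4299, 0.0236]}
top blue 834.5 cent [496.9 339.3] rect [497.  339.5  33.   32.   90. ] {0.006:
[... 1710 characters left out ...]
.8 404.5] rect [237.  404.5  33.   42.   90. ] {0.006: [0.4312, -0.3399], 0.04: [0.4332, -0.365], 0.06: [0.4344, -0.3798]}
side blue 149.5 cent [233.4 238.4] rect [233.  238.5  11.   18.   90. ] {0.006: [0.4271, 0.0946], 0.04: [0.4293, 0.0496], 0.06: [0.4306, 0.0232]}
side white 320.0 cent [356.9 244.2] rect [357. 244.  16.  26.  90.] {0.006: [0.6952, 0.0483], 0.04: [0.6851, 0.0055], 0.06: [0.6792, -0.0197]}
side white 308.5 cent [167.1  64.6] rect [166.5  64.5  13.   31.   90. ] {0.006: [0.1896, 1.1796], 0.04: [0.2027, 1.0851], 0.06: [0.2103, 1.0294]}
side white 126.5 cent [94.1 30.3] rect [93.7 30.4 10.2 27.4 53.1] {0.006: [-0.1485, 1.606], 0.04: [-0.1199, 1.4919], 0.06: [-0.1032, 1.4248]}
```

View pics/top_crop.png

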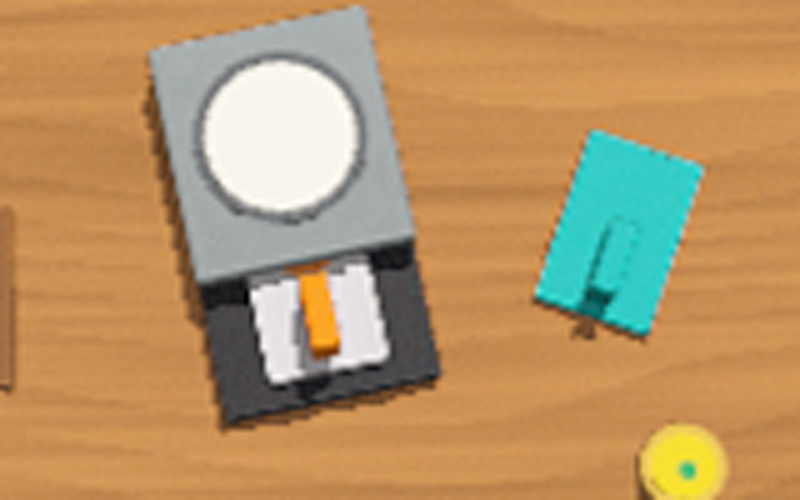

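The crop shows the orange fin at about (334,253), its plate half out of the grey base, with the window mostly hidden under the roof. That's the right slider; the turquoise one beside it is a decoy. Next I'll get the orientations.

```bash
cat >> h.py <<'E'
def rectw(s,box,z):
    "world centre, side lengths, direction(deg) of long side, from 4 pixel corners at height z"
    P=np.array([ray(s,u,v,z)[:2] for u,v in box]); (c,wh,a)=cv2.minAreaRect((P*1000).astype(np.float32))
    if wh[0]<wh[1]: a+=90; wh=wh[::-1]
    return np.round(c,1),np.round(wh,1),round((a+90)%180-90,1)
def contw(s,m,near,z):
    cs=cv2.findContours(m,cv2.RETR_EXTERNAL,cv2.CHAIN_APPROX_NONE)[0]
    cs=[c for c in cs if cv2.contourArea(c)>20]
    c=min(cs,key=lambda c:np.linalg.norm(c.reshape(-1,2).mean(0)-near))
    return rectw(s,c.reshape(-1,2),z)
E
python3 - <<'E'
from h import *
s=snap("top"); hsv=cv2.cvtColor(s["image"],cv2.COLOR_RGB2HSV)
R=lambda a,b:cv2.inRange(hsv,a,b)
# base corners (hand read) at z=.04, sill front corners z=.014
g=[(300,200),(342.4,191),(352.6,238.4),(310,246)]
P=[ray(s,*q,.04)[:2] for q in g]
for a,b in((3,0),(2,1)): d=P[b]-P[a]; print("base x dir",np.degrees(np.arctan2(d[1],d[0])))
d=P[0]-P[1];print("base y dir",np.degrees(np.arctan2(d[1],d[0])),"front mid",(P[2]+P[3])/2)
S=[ray(s,314.6,275,.014)[:2],ray(s,358,265.5,.014)[:2]];d=S[0]-S[1];print("sill",np.degrees(np.arctan2(d[1],d[0])),(S[0]+S[1])/2)
fin=R((8,150,120),(22,255,255)); print("fin",contw(s,R((8,215,180),(22,255,255)),(333,252),.058))
w=R((0,0,150),(180,45,255)); print("plateL",contw(s,w,(325,255),.022),"R",contw(s,w,(341,253),.022))
print("charger w",contw(s,R((0,0,200),(180,45,255)),(153,349),.014),"bay",contw(s,R((50,100,60),(75,255,255)),(153,349),.006))
m=cv2.bitwise_or(R((0,0,60),(180,70,190)),R((40,40,40),(90,255,255)))
print("bat patch",contw(s,R((45,60,60),(85,255,255)),(232,341),.046),"all",contw(s,m,(233,342),.046))
print("case floor",contw(s,R((8,215,180),(22,255,255)),(460,264),.006),"rim",contw(s,R((0,0,20),(180,90,110)),(460,264),.014))
save(s,"crop2.png",(310,390,120,280),5)
E
```

```text
base x dir 11.389235257330428
base x dir 10.60411356872641
base y dir 101.25100183399806 front mid [ 0.62976845 -0.00708381]
sill 101.4138155213052 [ 0.57518244 -0.01651741]
fin (array([606.6, -10.8]), array([27.5,  9.2]), 12.8)
plateL (array([604.1,   6.5]), array([41.5, 19. ]), 2.1) R (array([609.9, -27.8]), array([41.7, 22.6]), -1.1)
charger w (array([421.5, 358.2]), array([90.2, 60.5]), -7.7) bay (array([421.2, 359.1]), array([65.6, 32.9]), -8.1)
bat patch (array([433.9, 192. ]), array([34.2, 14.1]), -82.9) all (array([433.9, 189.2]), array([60.3, 24.3]), -82.9)
case floor (array([ 586.5, -273.9]), array([84.1, 57.8]), -4.6) rim (array([ 599.5, -294.9]), array([109.9,  53. ]), 31.6)
```

View pics/crop2.png

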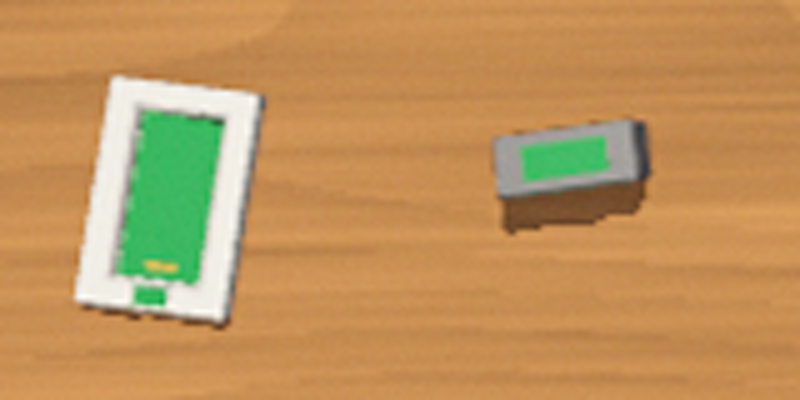

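Charger bay centre is about (421,358.5) mm with its long axis at -8°. Battery centre is about (434,191.5) with its long axis at 97°. I'll do the battery first.

```bash
cat > go.py <<'E'
import sys; from h import *
from scipy.spatial.transform import Rotation as Ro
o=robot.get_obs(); x,y,z,yaw=map(float,sys.argv[1:5])  # mm, deg (tool x direction)
R=Ro.from_euler("xyz",o["ee_rot"]).as_matrix()
Rn=Ro.from_euler("xyz",[np.pi,0,o["ee_rot"][2]]).as_matrix()
d=np.array([x,y,z])/1000-o["tool_pos"]
t=np.degrees(o["ee_rot"][2])-yaw; t=(t+180)%360-180
print("t %.1f"%o["time"],"tool shift",np.round(R.T@d,4),"turn",round(t/10,3),"pos",np.round(o["tool_pos"],4),"tilt",np.round(np.degrees(Ro.from_matrix(R.T@Rn).as_rotvec()),2),"w",round(o["width"],4),"F",np.round(o["wrist_force"],1),"j6",round(o["joint_positions"][5],2))
E
python3 go.py 434 191.5 120 97.1
```

```text
t 0.2 tool shift [-0.3345 -0.2132  0.0851] turn 6.154 pos [0.2002 0.512  0.2049] tilt [-0.06 -0.    0.  ] w 0.094 F [-0.4  0.2 -0. ] j6 -0.1
```

Call:
carry_out(steps=[[[-0.3345,-0.2132,0.085],6.15,-1],[[-0.3345,-0.2132,0.085],6.15,-1],[[-0.3345,-0.2132,0.085],6.15,-1],[[-0.3345,-0.2132,0.085],6.15,-1],[[-0.3345,-0.2132,0.085],6.15,-1],[[-0.3345,-0.2132,0.085],6.15,-1],[[-0.3345,-0.2132,0.085],6.15,-1],[[-0.3345,-0.2132,0.085],6.15,-1],[[-0.3345,-0.2132,0.085],6.15,-1],[[-0.3345,-0.2132,0.085],6.15,-1]])

```text
time: 1.5
tool_pos: [0.4338, 0.193, 0.121]
ee_rot: [3.141, -0.001, 1.697]
wrist_force: [0.8, 0.3, -0.7]
width: 0.0941
finger_force: 0.0
```

```bash
python3 go.py 434 191.5 20 97.1; python3 -c "
from h import *
s=snap('side'); save(s,'s1.png',(90,330,140,460),2.5)"
```

```text
t 1.5 tool shift [-1.60e-03 -1.00e-04  1.01e-01] turn 0.016 pos [0.4338 0.193  0.121 ] tilt [ 0.05 -0.03 -0.  ] w 0.0941 F [ 0.8  0.3 -0.7] j6 0.17
```

View pics/s1.png

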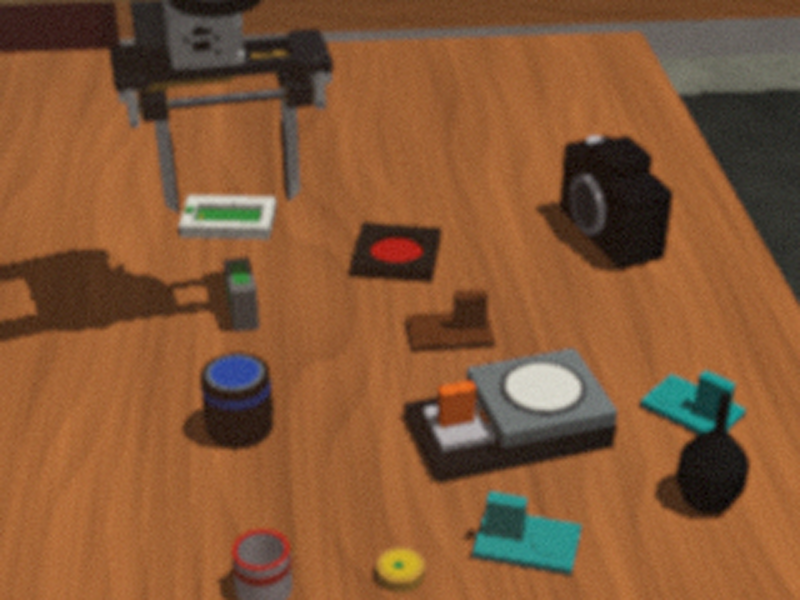

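The side view shows the open fingers straddling the battery (240,290), lined up across its thickness. Descending and closing.

Call:
carry_out(steps=[[[-0.0015,0,0.05],0,-1],[[-0.0015,0,0.085],0,-1],[[-0.0015,0,0.101],0,-1],[[-0.0015,0,0.101],0,-1],[[-0.0015,0,0.101],0,1],[[-0.0015,0,0.101],0,1],[[-0.0015,0,0.101],0,1],[[-0.0015,0,0.101],0,1],[[-0.0015,0,0.101],0,1],[[-0.0015,0,0.101],0,1]])

```text
time: 2.8
tool_pos: [0.4344, 0.1903, 0.0195]
ee_rot: [-3.142, -0.0, 1.695]
wrist_force: [0.8, -0.0, 0.8]
width: 0.0374
finger_force: 0.0
```

```bash
python3 go.py 421.4 358.5 80 172
```

```text
t 2.8 tool shift [ 0.1685  0.008  -0.0605] turn -7.487 pos [0.4344 0.1903 0.0195] tilt [-0. -0.  0.] w 0.0374 F [ 0.8 -0.   0.8] j6 0.17
```

Call:
carry_out(steps=[[[0,0,0],0,1],[[0,0,0],0,1],[[0,0,0],0,1],[[0,0,0],0,1],[[0,0,-0.01],0,1],[[0,0,-0.03],0,1],[[0,0,-0.06],0,1],[[0,0,-0.06],0,1]])

```text
time: 3.8
tool_pos: [0.4365, 0.1911, 0.0825]
ee_rot: [3.135, -0.001, 1.695]
wrist_force: [0.0, -0.0, -0.9]
width: 0.0239
finger_force: 30.0
```

```bash
python3 go.py 421.4 358.5 80 172
```

```text
t 3.8 tool shift [0.168  0.0058 0.0027] turn -7.486 pos [0.4365 0.1911 0.0825] tilt [ 0.37 -0.07 -0.  ] w 0.0239 F [ 0.  -0.  -0.9] j6 0.17
```

Call:
carry_out(steps=[[[0.042,0.001,0],-1,1],[[0.084,0.003,0],-2,1],[[0.126,0.005,0],-3,1],[[0.168,0.007,0],-4,1],[[0.168,0.007,0],-5,1],[[0.168,0.007,0],-6,1],[[0.168,0.007,0],-7,1],[[0.168,0.007,0],-7.49,1],[[0.168,0.007,0],-7.49,1],[[0.168,0.007,0],-7.49,1]])

```text
time: 5.05
tool_pos: [0.4201, 0.3577, 0.0787]
ee_rot: [-3.141, -0.001, 3.001]
wrist_force: [-0.6, 0.5, -1.4]
width: 0.0239
finger_force: 30.0
```

```bash
python3 go.py 421.4 358.5 26 172; python3 -c "
from h import *
s=snap('top'); save(s,'t2.png',(290,410,70,230),5)"
```

```text
t 5.0 tool shift [-0.0012  0.0011  0.0527] turn -0.003 pos [0.4201 0.3577 0.0787] tilt [-0.05 -0.06  0.  ] w 0.0239 F [-0.6  0.5 -1.4] j6 -0.83
```

View pics/t2.png

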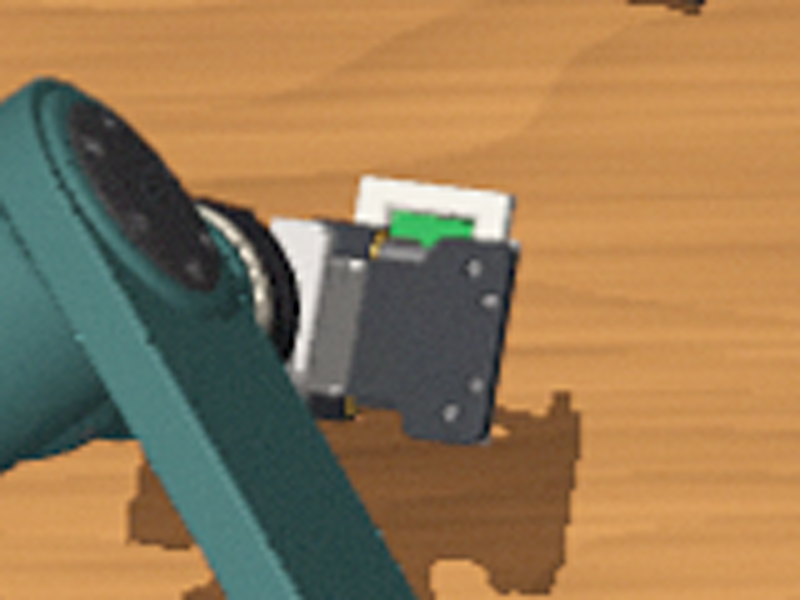

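The gripper is parallel to the charger and over it (the view is partly hidden by the arm). Lowering in.

Call:
carry_out(steps=[[[-0.001,0.001,0.02],0,1],[[-0.001,0.001,0.035],0,1],[[-0.001,0.001,0.045],0,1],[[-0.001,0.001,0.05],0,1],[[-0.001,0.001,0.0525],0,1],[[-0.001,0.001,0.0525],0,1],[[-0.001,0.001,0.0525],0,1]])

```text
time: 5.98
tool_pos: [0.4219, 0.3591, 0.0276]
ee_rot: [3.141, 0.001, 3.003]
wrist_force: [0.4, -1.1, -1.9]
width: 0.0237
finger_force: 30.0
```

```bash
python3 go.py 421.4 358.5 26 172
```

```text
t 6.0 tool shift [ 0.0005 -0.0006  0.0016] turn 0.004 pos [0.4219 0.3591 0.0276] tilt [0.05 0.05 0.  ] w 0.0237 F [ 0.4 -1.1 -1.9] j6 -0.83
```

Down one or two millimetres more, then release, rise and clear.

Call:
carry_out(steps=[[[0,0,0.002],0,1],[[0,0,0.002],0,1],[[0,0,0.002],0,0.3],[[0,0,0.002],0,0.3],[[0,0,0.002],0,0.3],[[0,0,-0.02],0,0.3],[[0,0,-0.06],0,0.3],[[0,0,-0.1],0,0.1],[[0,0,-0.1],0,0.1]])

```text
time: 7.1
tool_pos: [0.4237, 0.3603, 0.1314]
ee_rot: [3.136, 0.006, 3.003]
wrist_force: [0.5, 0.5, -0.2]
width: 0.0423
finger_force: 0.0
```

```bash
python3 go.py 446 -162 100 90
```

```text
t 7.1 tool shift [-0.0942 -0.5144  0.0289] turn 8.204 pos [0.4237 0.3603 0.1314] tilt [0.34 0.37 0.  ] w 0.0423 F [ 0.5  0.5 -0.2] j6 -0.83
```

Call:
carry_out(steps=[[[-0.094,-0.5144,0.02],8.2,-0.5],[[-0.094,-0.5144,0.02],8.2,-0.5],[[-0.094,-0.5144,0.02],8.2,-0.5],[[-0.094,-0.5144,0.02],8.2,-0.5],[[-0.094,-0.5144,0.02],8.2,-0.5],[[-0.094,-0.5144,0.02],8.2,-0.5],[[-0.094,-0.5144,0.02],8.2,-0.5],[[-0.094,-0.5144,0.02],8.2,-0.5],[[-0.094,-0.5144,0.02],8.2,-0.5],[[-0.094,-0.5144,0.02],8.2,-0.5]])

```text
time: 8.35
tool_pos: [0.4424, -0.1647, 0.1051]
ee_rot: [-3.139, -0.002, 1.568]
wrist_force: [0.7, 0.1, 0.3]
width: 0.0703
finger_force: 0.0
```

```bash
python3 go.py 446 -162 14 90; python3 - <<'E'
from h import *
s=snap('top'); hsv=cv2.cvtColor(s["image"],cv2.COLOR_RGB2HSV)
w=cv2.imread('pics/x.png') 
save(s,'t3.png',(310,390,110,250),5)
# case rim edges by line fit: dark rim mask
m=cv2.inRange(hsv,(8,215,180),(22,255,255))
cs=cv2.findContours(m,cv2.RETR_EXTERNAL,cv2.CHAIN_APPROX_NONE)[0]
c=max(cs,key=cv2.contourArea).reshape(-1,2)
P=np.array([ray(s,u,v,.006)[:2] for u,v in c]); C=P.mean(0); Q=P-C
for ax,sg in((0,1),(0,-1),(1,1),(1,-1)):
    q=P[(sg*Q[:,ax]>(.036 if ax==0 else .022))&(abs(Q[:,1-ax])<(.022 if ax==0 else .034))]
    vx,vy,x0,y0=cv2.fitLine(q.astype(np.float32),cv2.DIST_HUBER,0,.001,.001).ravel(); print(ax,sg,len(q),np.degrees(np.arctan2(vy,vx)),x0,y0)
E
```

```text
t 8.3 tool shift [0.0025 0.0039 0.0911] turn -0.016 pos [ 0.4424 -0.1647  0.1051] tilt [-0.17 -0.1   0.  ] w 0.0703 F [0.7 0.1 0.3] j6 -0.47[ WARN:0@1.124] global loadsave.cpp:275 findDecoder imread_('pics/x.png'): can't open/read file: check file path/integrity
Traceback (most recent call last):
cv2.error: OpenCV(4.12.0) /io/opencv/modules/imgproc/src/linefit.cpp:50: error: (-215:Assertion failed) count > 0 in function 'fitLine2D_wods'
```

View pics/t3.png

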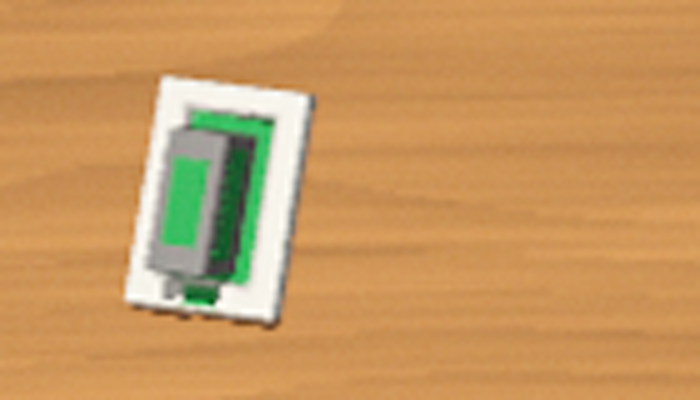

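The crop shows the battery in the bay and parallel to it, with its top patch at about (147,350). I'll check its height from depth, and redo the case edge fit.

```bash
python3 - <<'E'
from h import *
s=snap('top'); P=pts(s); hsv=cv2.cvtColor(s["image"],cv2.COLOR_RGB2HSV)
print("bat top",np.median(P[345:355,145:149].reshape(-1,3),0),"rim",np.median(P[330:345,172-5:174-5].reshape(-1,3),0))
print(ray(s,146.8,350,.052), "table", np.median(P[400:420,100:200].reshape(-1,3),0))
m=cv2.inRange(hsv,(8,215,180),(22,255,255))
c=max(cv2.findContours(m,cv2.RETR_EXTERNAL,cv2.CHAIN_APPROX_NONE)[0],key=cv2.contourArea).reshape(-1,2)
W=np.array([ray(s,u,v,.006)[:2] for u,v in c]); Q=W-(W.max(0)+W.min(0))/2; print(len(c),W.min(0),W.max(0))
for ax,sg in((0,1),(0,-1),(1,1),(1,-1)):
    q=W[(sg*Q[:,ax]>(.034 if ax==0 else .02))&(abs(Q[:,1-ax])<(.02 if ax==0 else .032))]
    if len(q)<3: print(ax,sg,'few');continue
    vx,vy,x0,y0=cv2.fitLine(q.astype(np.float32),cv2.DIST_HUBER,0,.001,.001).ravel(); print(ax,sg,len(q),np.degrees(np.arctan(vy/vx)),x0,y0)
E
python3 go.py 446 -162 14 90
```

```text
bat top [0.42086097 0.35962571 0.0516651 ] rim [0.44473643 0.32900646 0.01400879]
[0.41989843 0.35883543 0.052     ] table [3.01131761e-01 3.64865265e-01 3.22325981e-04]
223 [ 0.54263548 -0.30492985] [ 0.6268588  -0.24345083]
0 1 29 85.32685 0.6251937 -0.282382
0 -1 21 87.035416 0.5457122 -0.27435786
1 1 52 -7.4440007 0.58436894 -0.24693623
1 -1 42 -0.8154639 0.5941377 -0.30045593
t 8.4 tool shift [0.0006 0.0034 0.0917] turn 0.003 pos [ 0.4427 -0.1628  0.1058] tilt [-0.11 -0.1   0.  ] w 0.0705 F [ 0.2  0.6 -0.5] j6 -0.47
```

Battery top is at 51.7 mm (6 + 46), so it is fully seated. Next is the tube.

Call:
carry_out(steps=[[[0,0.0035,0.04],0,-0.5],[[0,0.0035,0.075],0,-0.5],[[0,0.0035,0.091],0,-0.5],[[0,0.0035,0.091],0,-0.5],[[0,0.0035,0.091],0,1],[[0,0.0035,0.091],0,1],[[0,0.0035,0.091],0,1],[[0,0.0035,0.091],0,1],[[0,0.0035,0.091],0,1],[[0,0.0035,0.091],0,1]])

```text
time: 9.7
tool_pos: [0.4474, -0.164, 0.0169]
ee_rot: [3.141, 0.001, 1.571]
wrist_force: [-1.1, 0.1, 5.6]
width: 0.0417
finger_force: 30.0
```

Call:
carry_out(steps=[[[0,0,0],0,1],[[0,0,-0.01],0,1],[[0,0,-0.05],0,1],[[0,0,-0.1],0,1],[[0,0,-0.1],0,1]])

```text
time: 10.32
tool_pos: [0.4498, -0.1651, 0.1208]
ee_rot: [3.133, 0.004, 1.571]
wrist_force: [-0.0, -0.3, -1.3]
width: 0.0421
finger_force: 30.0
```

```bash
python3 go.py 587 277 114 90
```

```text
t 10.3 tool shift [0.442  0.1374 0.0062] turn 0.004 pos [ 0.4498 -0.1651  0.1208] tilt [0.52 0.25 0.  ] w 0.0421 F [-0.  -0.3 -1.3] j6 -0.47
```

Call:
carry_out(steps=[[[0.442,0.1374,0.006],0,1],[[0.442,0.1374,0.006],0,1],[[0.442,0.1374,0.006],0,1],[[0.442,0.1374,0.006],0,1],[[0.442,0.1374,0.006],0,1],[[0.442,0.1374,0.006],0,1],[[0.442,0.1374,0.006],0,1],[[0.442,0.1374,0.006],0,1],[[0.442,0.1374,0.006],0,1],[[0.442,0.1374,0.006],0,1]])

```text
time: 11.58
tool_pos: [0.5833, 0.2773, 0.1086]
ee_rot: [-3.139, 0.001, 1.571]
wrist_force: [-0.3, -0.2, -0.6]
width: 0.0415
finger_force: 30.0
```

```bash
python3 - <<'E'
from h import *
s=snap('side'); save(s,'s4.png',(80,230,220,420),4)
s=snap('top'); hsv=cv2.cvtColor(s["image"],cv2.COLOR_RGB2HSV)
m=cv2.inRange(hsv,(8,215,180),(22,255,255))
c=max(cv2.findContours(m,cv2.RETR_EXTERNAL,cv2.CHAIN_APPROX_NONE)[0],key=cv2.contourArea).reshape(-1,2)
print(rectw(s,c,.006))
W=np.array([ray(s,u,v,.006)[:2] for u,v in c]); Q=W-(W.max(0)+W.min(0))/2; print(len(c),W.min(0),W.max(0))
for ax,sg in((0,1),(0,-1),(1,1),(1,-1)):
    q=W[(sg*Q[:,ax]>(.034 if ax==0 else .02))&(abs(Q[:,1-ax])<(.02 if ax==0 else .032))]
    if len(q)<3: print(ax,sg,'few');continue
    vx,vy,x0,y0=cv2.fitLine(q.astype(np.float32),cv2.DIST_HUBER,0,.001,.001).ravel(); print(ax,sg,len(q),np.degrees(np.arctan(vy/vx)),x0,y0)
E
python3 go.py 587.5 277.3 23 90
```

```text
(array([ 583.3, -273.5]), array([77.7, 57.5]), -4.6)
204 [ 0.54263548 -0.30432773] [ 0.61999915 -0.24375972]
0 1 few
0 -1 16 89.0115 0.54508346 -0.27473816
1 1 40 8.838636 0.5692817 -0.24804306
1 -1 41 0.19705223 0.5870218 -0.29963574
t 11.7 tool shift [0.0004 0.0039 0.0866] turn -0.005 pos [0.5837 0.2769 0.1096] tilt [-0.05  0.04 -0.  ] w 0.0418 F [ 0.8 -0.8  0.1] j6 0.36
```

View pics/s4.png

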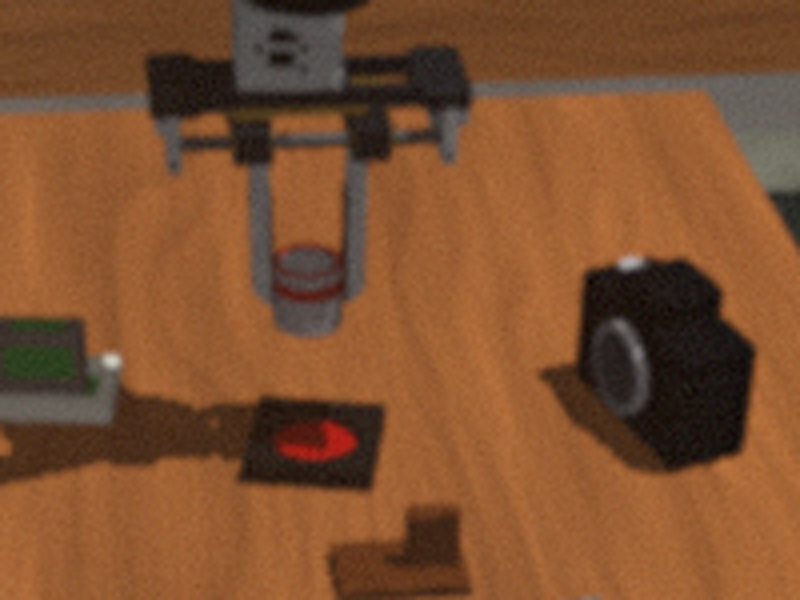

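The tube hangs upright in the jaws above the red nest (315,440). Lowering.

Call:
carry_out(steps=[[[0,0.0035,0.04],0,1],[[0,0.0035,0.07],0,1],[[0,0.0035,0.08],0,1],[[0,0.0035,0.084],0,1],[[0,0.0035,0.0865],0,1],[[0,0.0035,0.0865],0,1],[[0,0.0035,0.0865],0,1]])

```text
time: 12.55
tool_pos: [0.5881, 0.2787, 0.0246]
ee_rot: [3.14, -0.001, 1.572]
wrist_force: [-0.2, 0.6, -0.7]
width: 0.042
finger_force: 30.0
```

```bash
python3 go.py 587.5 277.3 23 90
```

```text
t 12.6 tool shift [-0.0014 -0.0006  0.0016] turn 0.005 pos [0.5881 0.2787 0.0246] tilt [ 0.1  -0.04 -0.  ] w 0.042 F [-0.2  0.6 -0.7] j6 0.35
```

Call:
carry_out(steps=[[[0,0,0.001],0,1],[[0,0,0.0015],0,1],[[0,0,0.0015],0,1],[[0,0,0.0015],0,-0.2],[[0,0,0.0015],0,-0.2],[[0,0,0.0015],0,-0.2],[[0,0,-0.02],0,-0.2],[[0,0,-0.06],0,-0.2],[[0,0,-0.1],0,-0.2],[[0,0,-0.1],0,-1]])

```text
time: 13.8
tool_pos: [0.59, 0.2793, 0.1284]
ee_rot: [3.133, -0.003, 1.571]
wrist_force: [0.1, -0.3, 0.4]
width: 0.0633
finger_force: 0.0
```

```bash
python3 go.py 430 24 130 90
```

```text
t 13.8 tool shift [-0.2552 -0.1602 -0.0038] turn 0.004 pos [0.59   0.2793 0.1284] tilt [ 0.49 -0.19 -0.  ] w 0.0633 F [ 0.1 -0.3  0.4] j6 0.35
```

Call:
carry_out(steps=[[[-0.255,-0.16,0],0,-1],[[-0.255,-0.16,0],0,-1],[[-0.255,-0.16,0],0,-1],[[-0.255,-0.16,0],0,-1],[[-0.255,-0.16,0],0,-1],[[-0.255,-0.16,0],0,-1],[[-0.255,-0.16,0],0,-1],[[-0.255,-0.16,0],0,-1]])

```text
time: 14.8
tool_pos: [0.4281, 0.0243, 0.123]
ee_rot: [-3.141, -0.0, 1.573]
wrist_force: [0.1, -0.0, -0.4]
width: 0.0938
finger_force: 0.0
```

```bash
python3 go.py 430 23.7 30 90;python3 - <<'E'
from h import *
s=snap('top'); P=pts(s); hsv=cv2.cvtColor(s["image"],cv2.COLOR_RGB2HSV)
m=cv2.inRange(hsv,(0,130,60),(6,255,255))|cv2.inRange(hsv,(172,130,60),(180,255,255))
m[:, 260:]=0; n=m>0; q=P[n]; t=q[q[:,2]>.035]; f=q[q[:,2]<.012]
print("tube rim",t.min(0),t.max(0),np.median(t,0),"floor",f.min(0),f.max(0))
save(s,'t5.png',(170,350,150,390),3.3)
E
```

```text
t 14.8 tool shift [-0.0006  0.002   0.093 ] turn 0.013 pos [0.4281 0.0243 0.123 ] tilt [-0.04 -0.03  0.  ] w 0.0938 F [ 0.1 -0.  -0.4] j6 -0.08
tube rim [0.43438779 0.00089515 0.03632596] [0.60745166 0.30158215 1.22411665] [0.58828504 0.2779343  0.04663704] floor [ 0.56056483  0.24950982 -0.00137332] [0.61288231 0.30554963 0.01187649]
```

View pics/t5.png

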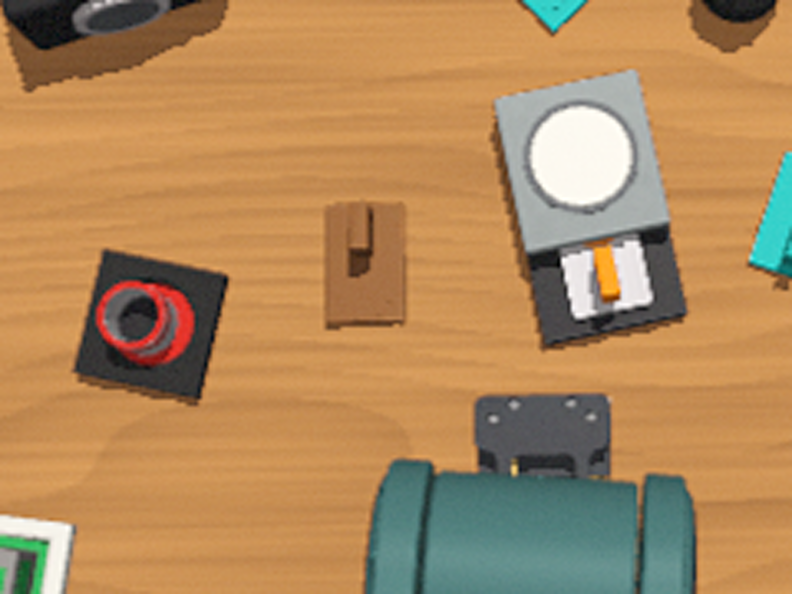

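The tube stands in the red nest (around (195,268) px) with its rim at 46.6 mm, so it is seated. Now the lens.

Call:
carry_out(steps=[[[0,0.002,0.045],0,-1],[[0,0.002,0.08],0,-1],[[0,0.002,0.093],0,-1],[[0,0.002,0.093],0,-1],[[0,0.002,0.093],0,1],[[0,0.002,0.093],0,1],[[0,0.002,0.093],0,1],[[0,0.002,0.093],0,1],[[0,0.002,0.093],0,1],[[0,0.002,0.093],0,1]])

```text
time: 16.1
tool_pos: [0.4301, 0.0233, 0.0309]
ee_rot: [3.141, -0.0, 1.571]
wrist_force: [0.2, 0.5, 2.4]
width: 0.0556
finger_force: 30.0
```

```bash
python3 go.py 430 -340.5 110 45
```

```text
t 16.1 tool shift [-3.638e-01 -3.000e-04 -7.910e-02] turn 4.504 pos [0.4301 0.0233 0.0309] tilt [ 0.06 -0.   -0.  ] w 0.0556 F [0.2 0.5 2.4] j6 -0.08
```

Call:
carry_out(steps=[[[0,0,0],0,1],[[0,0,-0.01],0,1],[[0,0,-0.04],0,1],[[0,0,-0.08],0,1],[[-0.05,0,-0.08],0,1],[[-0.1,0,-0.08],0,1],[[-0.15,0,-0.08],0,1],[[-0.2,0,-0.08],0,1],[[-0.25,0,-0.08],0,1],[[-0.3,0,-0.08],0,1]])

```text
time: 17.35
tool_pos: [0.4292, -0.2778, 0.11]
ee_rot: [-3.141, -0.001, 1.571]
wrist_force: [0.6, -0.3, -2.0]
width: 0.0556
finger_force: 30.0
```

```bash
python3 go.py 430 -340.5 110 90
```

```text
t 17.4 tool shift [-0.0627  0.0007 -0.0001] turn 0.003 pos [ 0.4292 -0.2778  0.11  ] tilt [-0.06 -0.08  0.  ] w 0.0556 F [ 0.6 -0.3 -2. ] j6 -0.69
```

Call:
carry_out(steps=[[[-0.04,0.0005,0],0,1],[[-0.063,0.0005,0],0,1],[[-0.063,0.0005,0.01],0,1],[[-0.063,0.0005,0.03],0,1],[[-0.063,0.0005,0.045],0,1],[[-0.063,0.0005,0.055],0,1],[[-0.063,0.0005,0.06],0,1],[[-0.063,0.0005,0.06],0,1]])

```text
time: 18.35
tool_pos: [0.4305, -0.3394, 0.0504]
ee_rot: [-3.141, -0.0, 1.572]
wrist_force: [-0.9, 0.4, -2.0]
width: 0.0551
finger_force: 30.0
```

```bash
python3 - <<'E'
from h import *
s=snap('side'); save(s,'s6.png',(300,460,160,340),4)
E
python3 go.py 430 -340.5 38 90
```

```text
t 18.4 tool shift [-0.0007 -0.0008  0.0129] turn 0.005 pos [ 0.4308 -0.3397  0.0509] tilt [0.03 0.02 0.  ] w 0.0557 F [-0.3 -0.5 -2.6] j6 -0.77
```

View pics/s6.png

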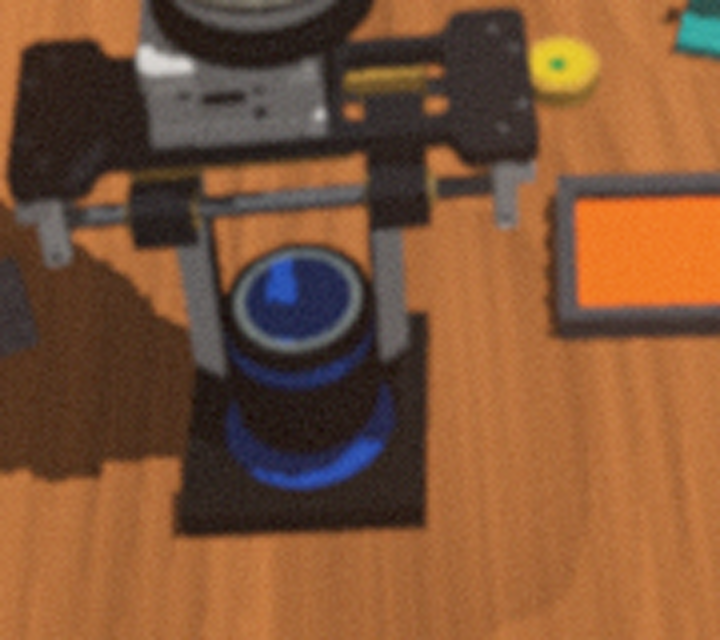

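The lens is upright and centred over the blue nest. Lowering slowly.

Call:
carry_out(steps=[[[0,0,0.003],0,1],[[0,0,0.006],0,1],[[0,0,0.009],0,1],[[0,0,0.0105],0,1],[[0,0,0.0115],0,1],[[0,0,0.0122],0,1],[[0,0,0.0128],0,1],[[0,0,0.0132],0,1],[[0,0,0.0132],0,1],[[0,0,0.0132],0,1]])

```text
time: 19.65
tool_pos: [0.4305, -0.3397, 0.0373]
ee_rot: [3.142, -0.0, 1.572]
wrist_force: [-0.2, 0.2, -2.0]
width: 0.0557
finger_force: 30.0
```

```bash
python3 go.py 430 -340.5 37 90
```

```text
t 19.6 tool shift [-0.0008 -0.0005  0.0003] turn 0.004 pos [ 0.4305 -0.3397  0.0373] tilt [ 0. -0. -0.] w 0.0557 F [-0.2  0.2 -2. ] j6 -0.77
```

Call:
carry_out(steps=[[[0,0,0.0003],0,1],[[0,0,0.0006],0,1],[[0,0,0.0009],0,1],[[0,0,0.0009],0,1]])

```text
time: 20.15
tool_pos: [0.4305, -0.3397, 0.0369]
ee_rot: [3.141, 0.0, 1.572]
wrist_force: [-0.9, 1.4, 2.3]
width: 0.0554
finger_force: 30.0
```

Contact: the force went from -2 N to +2.3 N. Releasing, rising and heading to the slider.

Call:
carry_out(steps=[[[0,0,0],0,-0.6],[[0,0,0],0,-0.6],[[0,0,0],0,-0.6],[[0,0,0],0,-0.6],[[0,0,-0.02],0,-0.6],[[0,0,-0.06],0,-0.6],[[0,0,-0.1],0,-0.6],[[0,0,-0.1],0,-0.6]])

```text
time: 21.15
tool_pos: [0.4324, -0.3415, 0.1407]
ee_rot: [3.135, 0.006, 1.572]
wrist_force: [0.5, -0.6, 0.4]
width: 0.0749
finger_force: 0.0
```

```bash
python3 go.py 606.6 -11 130 11.2
```

```text
t 21.1 tool shift [0.3304 0.1744 0.0098] turn 7.884 pos [ 0.4324 -0.3415  0.1407] tilt [0.37 0.35 0.  ] w 0.0749 F [ 0.5 -0.6  0.4] j6 -0.77
```

Call:
carry_out(steps=[[[0.33,0.174,0.005],7.88,0.3],[[0.33,0.174,0.005],7.88,0.3],[[0.33,0.174,0.005],7.88,0.3],[[0.33,0.174,0.005],7.88,0.3],[[0.33,0.174,0.005],7.88,0.3],[[0.33,0.174,0.005],7.88,0.3],[[0.33,0.174,0.005],7.88,0.3],[[0.33,0.174,0.005],7.88,0.3],[[0.33,0.174,0.005],7.88,0.3],[[0.33,0.174,0.005],7.88,0.3]])

```text
time: 22.4
tool_pos: [0.6037, -0.0099, 0.1303]
ee_rot: [-3.141, 0.002, 0.198]
wrist_force: [0.1, 0.6, -0.9]
width: 0.0327
finger_force: 0.0
```

```bash
python3 - <<'E'
from h import *
s=snap('top'); P=pts(s); hsv=cv2.cvtColor(s["image"],cv2.COLOR_RGB2HSV)
m=cv2.inRange(hsv,(100,120,60),(125,255,255)); m[:,:450]=0; q=P[m>0]; t=q[q[:,2]>.04];print("lens top",len(t),np.median(t,0),len(q))
m=cv2.inRange(hsv,(8,200,150),(22,255,255))
c=max(cv2.findContours(m,cv2.RETR_EXTERNAL,cv2.CHAIN_APPROX_NONE)[0],key=cv2.contourArea)
print("case",rectw(s,c.reshape(-1,2),.006),cv2.minAreaRect(c), cv2.approxPolyDP(c,5,True).reshape(-1,2).tolist())
s=snap('side'); save(s,'s7.png',(150,310,260,460),4)
E
python3 go.py 606.6 -11 28 11.2
```

```text
lens top 378 [ 0.42999189 -0.33663804  0.06680751] 559
case (array([ 586.9, -274. ]), array([85.2, 58.8]), -4.6) ((459.9338684082031, 263.0583801269531), (28.818769454956055, 40.5458869934082), 3.5763344764709473) [[447, 242], [446, 282], [472, 284], [473, 244]]
t 22.5 tool shift [0.0025 0.0015 0.1029] turn 0.007 pos [ 0.6039 -0.0101  0.1309] tilt [-0.02  0.04 -0.  ] w 0.0329 F [-0.4 -0.6 -0.7] j6 1.26
```

View pics/s7.png

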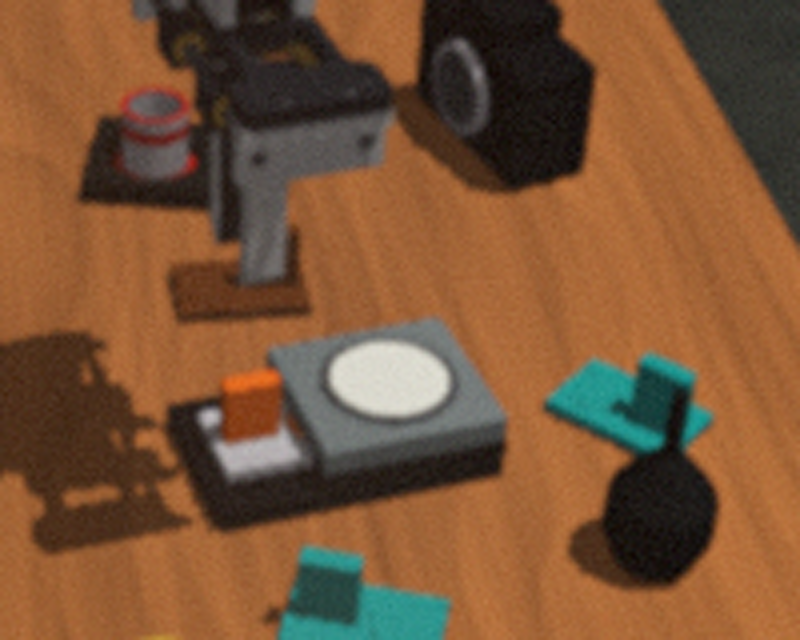

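The side crop shows the fingers above the orange fin, aligned with it. The lens top reads 66.8 mm, so it is seated. Descending on the fin.

Call:
carry_out(steps=[[[0.0025,0.0012,0.05],0,0.3],[[0.0025,0.0012,0.08],0,0.3],[[0.0025,0.0012,0.095],0,0.3],[[0.0025,0.0012,0.102],0,0.3],[[0.0025,0.0012,0.102],0,0.3],[[0.0025,0.0012,0.102],0,0.3]])

```text
time: 23.25
tool_pos: [0.6081, -0.0104, 0.031]
ee_rot: [3.141, -0.003, 0.196]
wrist_force: [0.7, -0.7, 0.9]
width: 0.0328
finger_force: 0.0
```

```bash
python3 go.py 606.6 -11 28 11.2; python3 - <<'E'
from h import *
s=snap('side'); save(s,'s8.png',(190,300,280,420),5)
E
```

```text
t 23.2 tool shift [-0.0016  0.0003  0.003 ] turn 0.005 pos [ 0.6081 -0.0104  0.031 ] tilt [ 0.05 -0.16 -0.  ] w 0.0328 F [ 0.7 -0.7  0.9] j6 1.26
```

View pics/s8.png

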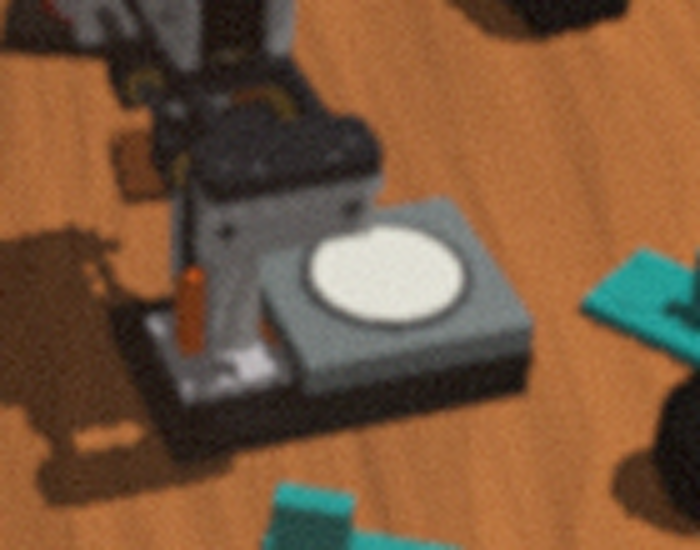

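The near finger covers the fin's right part, which matches the expected parallax. Now down a little and close.

Call:
carry_out(steps=[[[-0.001,0,0.0025],0,0.3],[[-0.001,0,0.0025],0,0.3],[[-0.001,0,0.0025],0,0.6],[[-0.001,0,0.0025],0,0.7],[[-0.001,0,0.0025],0,0.8],[[-0.001,0,0.0025],0,1],[[-0.001,0,0.0025],0,1],[[-0.001,0,0.0025],0,1]])

```text
time: 24.3
tool_pos: [0.606, -0.0105, 0.0269]
ee_rot: [3.142, -0.0, 0.196]
wrist_force: [0.0, -0.9, -0.5]
width: 0.0115
finger_force: 30.0
```

```bash
python3 go.py 606.6 -11 28 11.2
```

```text
t 24.3 tool shift [ 0.0005  0.0006 -0.0011] turn 0.004 pos [ 0.606  -0.0105  0.0269] tilt [ 0.   -0.01 -0.  ] w 0.0115 F [ 0.  -0.9 -0.5] j6 1.26
```

Gripped and centred, with side force under 1 N. Pulling straight out slowly.

Call:
carry_out(steps=[[[-0.003,0,-0.0004],0,1],[[-0.007,0,-0.0006],0,1],[[-0.011,0,-0.0006],0,1],[[-0.015,0,-0.0006],0,1],[[-0.019,0,-0.0006],0,1],[[-0.023,0,-0.0006],0,1],[[-0.027,0,-0.0006],0,1],[[-0.031,0,-0.0006],0,1],[[-0.035,0,-0.0006],0,1],[[-0.037,0,-0.0006],0,1]])

```text
time: 25.55
tool_pos: [0.5694, -0.0177, 0.0275]
ee_rot: [-3.141, -0.0, 0.196]
wrist_force: [0.9, 0.4, -1.8]
width: 0.0123
finger_force: 30.0
```

```bash
python3 go.py 606 -10.5 27.5 11.2
```

```text
t 25.6 tool shift [ 0.0373  0.0001 -0.    ] turn 0.004 pos [ 0.5694 -0.0177  0.0275] tilt [-0.01 -0.    0.  ] w 0.0123 F [ 0.9  0.4 -1.8] j6 1.24
```

Call:
carry_out(steps=[[[-0.004,0,0],0,1],[[-0.008,0,0],0,1],[[-0.012,0,0],0,1],[[-0.014,0,0],0,1],[[-0.014,0,-0.002],0,1],[[-0.014,0,-0.006],0,1],[[-0.014,0,-0.012],0,1],[[-0.014,0,-0.02],0,1],[[-0.014,0,-0.025],0,1],[[-0.014,0,-0.025],0,1]])

```text
time: 26.8
tool_pos: [0.5564, -0.0204, 0.0533]
ee_rot: [3.141, -0.001, 0.196]
wrist_force: [0.9, 0.0, -0.5]
width: 0.0116
finger_force: 30.0
```

```bash
python3 - <<'E'
from h import *
s=snap('side'); save(s,'s9.png',(180,300,260,400),5)
E
python3 go.py 569 -271.8 100 -4.6
```

```text
t 26.9 tool shift [-0.0363  0.2491 -0.0472] turn 1.584 pos [ 0.5561 -0.0204  0.0528] tilt [ 0.01 -0.04 -0.  ] w 0.0119 F [ 0.6 -0.  -1. ] j6 1.24
```

View pics/s9.png

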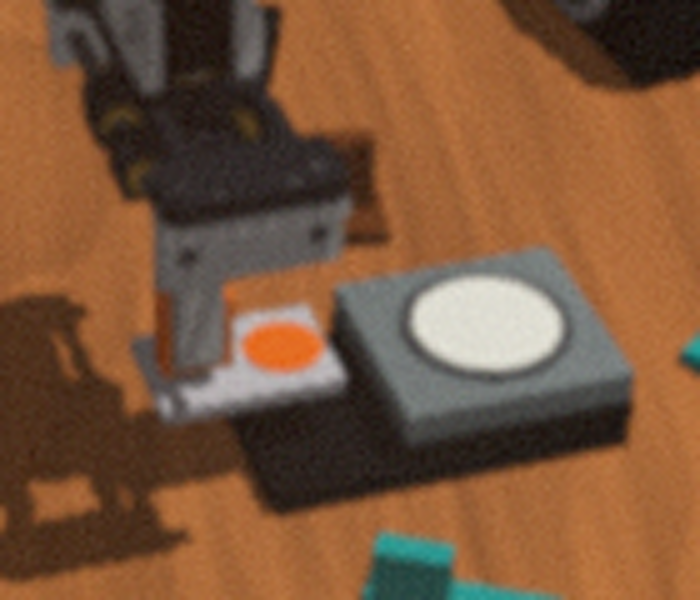

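The slider is fully out, level, and clear of the base. Lifting and carrying it to the case.

Call:
carry_out(steps=[[[0,0,-0.01],0,1],[[0,0,-0.03],0,1],[[0,0,-0.047],0.2,1],[[-0.005,0.04,-0.047],0.4,1],[[-0.01,0.08,-0.047],0.6,1],[[-0.015,0.12,-0.047],0.8,1],[[-0.02,0.16,-0.047],1.0,1],[[-0.026,0.2,-0.047],1.2,1],[[-0.032,0.23,-0.047],1.4,1],[[-0.036,0.249,-0.047],1.58,1]])

```text
time: 28.1
tool_pos: [0.5691, -0.2732, 0.0999]
ee_rot: [3.142, -0.0, -0.083]
wrist_force: [-0.4, 0.3, -1.0]
width: 0.0115
finger_force: 30.0
```

```bash
python3 go.py 569.6 -271.4 50 -4.6
```

```text
t 28.1 tool shift [ 0.0003 -0.0018  0.0499] turn -0.015 pos [ 0.5691 -0.2732  0.0999] tilt [ 0.   -0.02 -0.  ] w 0.0115 F [-0.4  0.3 -1. ] j6 1.12
```

Call:
carry_out(steps=[[[0.0005,-0.0015,0.01],0,1],[[0.0005,-0.0015,0.03],0,1],[[0.0005,-0.0015,0.05],0,1],[[0.0005,-0.0015,0.06],0,1],[[0.0005,-0.0015,0.062],0,1],[[0.0005,-0.0015,0.062],0,1]])

```text
time: 28.85
tool_pos: [0.5701, -0.2701, 0.0377]
ee_rot: [3.141, -0.001, -0.079]
wrist_force: [0.0, -1.2, -0.7]
width: 0.0119
finger_force: 30.0
```

```bash
python3 - <<'E'
from h import *
s=snap('side'); save(s,'s10.png',(290,400,270,390),5)
E
python3 go.py 569.6 -271.4 20 -4.6
```

```text
t 28.9 tool shift [-0.0007  0.0011  0.0183] turn 0.005 pos [ 0.5703 -0.2704  0.0383] tilt [ 0.03 -0.08 -0.  ] w 0.0118 F [-0.1 -0.1 -1.6] j6 1.12
```

View pics/s10.png

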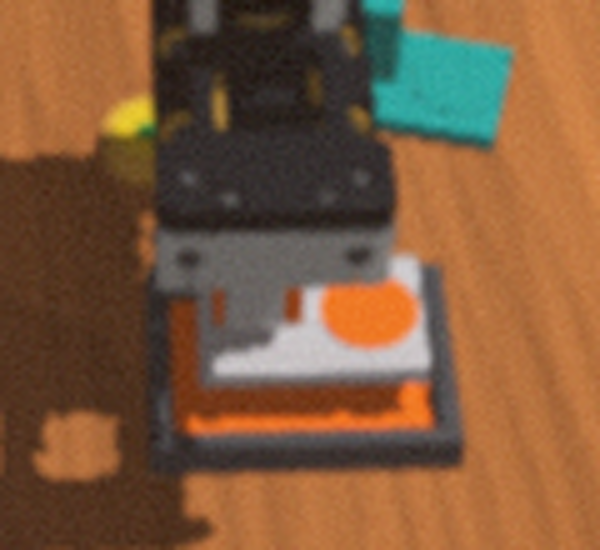

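The plate is level and parallel over the case but looks slightly toward +x. I'll compare its corners with the case corners at their proper heights.

```bash
python3 - <<'E'
from h import *
s=snap('side')
f=lambda u,v,z:np.round(ray(s,270+u/5,290+v/5,z)[:2]*1000,1)
print("plate near R,L",f(431,363,.0328),f(213,375,.0328)); print("case near outer R,L",f(462,440,.014),f(155,447,.014),"far R",f(438,268,.014))
E
python3 go.py 568.5 -271.4 20 -4.6
```

```text
plate near R,L [ 628.3 -299. ] [ 556.3 -296.3]
case near outer R,L [ 636.7 -316.5] [ 536.  -308.4] far R [ 642.4 -242. ]
t 28.9 tool shift [-0.0019  0.0011  0.0185] turn 0.005 pos [ 0.5704 -0.2705  0.0385] tilt [ 0.04 -0.1  -0.  ] w 0.0116 F [ 0.8  0.  -1.2] j6 1.12
```

The slider sits about 3 mm too far in +x relative to the case. Correcting, then lowering.

Call:
carry_out(steps=[[[-0.0015,0.001,0],0,1],[[-0.003,0.001,0.002],0.05,1],[[-0.003,0.001,0.006],0.1,1],[[-0.003,0.001,0.01],0.1,1],[[-0.003,0.001,0.014],0.1,1],[[-0.003,0.001,0.0165],0.1,1],[[-0.003,0.001,0.018],0.1,1],[[-0.003,0.001,0.018],0.1,1]])

```text
time: 29.95
tool_pos: [0.5667, -0.2709, 0.0194]
ee_rot: [-3.141, 0.0, -0.097]
wrist_force: [-0.5, -0.4, -1.0]
width: 0.0117
finger_force: 30.0
```

```bash
python3 - <<'E'
from h import *
s=snap('side'); save(s,'s11.png',(290,400,270,390),4)
E
python3 go.py 568.5 -271.4 19.2 -4.6
```

```text
t 30.0 tool shift [0.0018 0.0003 0.0003] turn -0.096 pos [ 0.5668 -0.2709  0.0195] tilt [-0.   -0.01  0.  ] w 0.0117 F [ 0.9  0.4 -1.3] j6 1.13
```

View pics/s11.png

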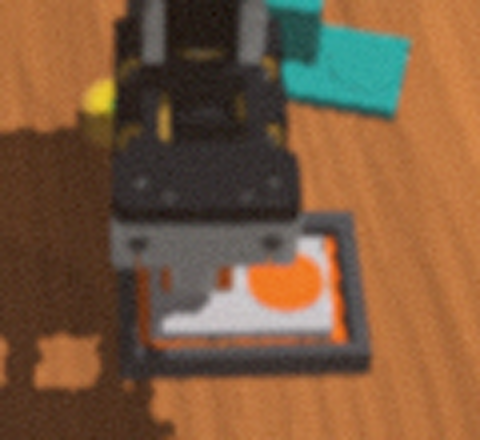

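The plate is inside the recess, with orange floor showing on the right, left and near sides. Final touch-down.

Call:
carry_out(steps=[[[0,0,0.0004],0,1],[[0,0,0.0008],0,1],[[0,0,0.0008],0,1]])

```text
time: 30.38
tool_pos: [0.5668, -0.271, 0.0189]
ee_rot: [3.142, -0.0, -0.097]
wrist_force: [0.9, 0.0, -0.1]
width: 0.0117
finger_force: 30.0
```

Call:
carry_out(steps=[[[0,0,0.0004],0,1],[[0,0,0.0004],0,1],[[0,0,0.0002],0,0.4],[[0,0,0.0002],0,0.4],[[0,0,0.0002],0,0.4],[[0,0,-0.02],0,0.4],[[0,0,-0.06],0,0.4],[[0,0,-0.12],0,0.4],[[-0.15,0,-0.12],0,0.4],[[-0.15,0,-0.12],0,0.4]])

```text
time: 31.62
tool_pos: [0.4423, -0.2596, 0.1418]
ee_rot: [3.139, -0.004, -0.096]
wrist_force: [-0.6, -1.5, 0.6]
width: 0.0285
finger_force: 0.0
```

Call:
carry_out(steps=[[[-0.06,-0.06,-0.04],0,0.4],[[-0.12,-0.12,-0.04],0,0.4],[[-0.15,-0.2,-0.04],0,0.4],[[-0.15,-0.25,-0.04],0,0.4],[[-0.15,-0.27,-0.04],0,0.4],[[-0.15,-0.27,-0.04],0,0.4],[[-0.15,-0.27,-0.04],0,0.4]])

```text
time: 32.5
tool_pos: [0.3195, 0.0245, 0.1798]
ee_rot: [3.141, -0.002, -0.095]
wrist_force: [-0.5, -0.4, -0.7]
width: 0.0282
finger_force: 0.0
```

```bash
python3 - <<'E'
from h import *
s=snap('top'); P=pts(s)
a=s["image"][:,:,::-1].copy(); save(s,'t12.png',None,1.25)
hsv=cv2.cvtColor(s["image"],cv2.COLOR_RGB2HSV)
m=cv2.inRange(hsv,(0,0,150),(180,50,255))>0; b=P[230:300,435:485][m[230:300,435:485]]; print("plate",len(b),np.median(b,0),np.percentile(b[:,2],[5,95]),b.min(0),b.max(0))
print(robot.get_obs()["tool_pos"],robot.get_obs()["time"])
E
```

```text
plate 514 [ 0.58335987 -0.26358376  0.0142519 ] [0.01012005 0.01797701] [ 0.5465217  -0.30305715  0.00178134] [ 0.63840527 -0.24537829  0.04820783]
[0.31956394 0.02371431 0.1793815 ] 32.55
```

View pics/t12.png

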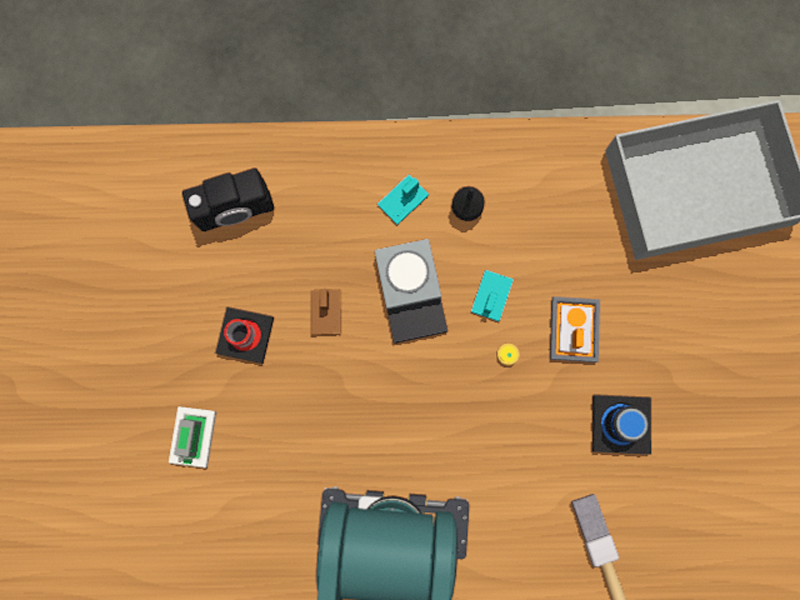

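The final view shows all four pieces in their holders and the bubble level untouched at about (508,355). The slider plate top reads 14.2 mm (6 + 8), so it is seated.

```bash
python3 -c "
from bench import robot
print(robot.close_job())"
```

```text
the job is handed in; nothing more can be done
None
```

The job is handed in: slider, battery, lens and tube are each fully down in their own holders by the depth readings, the bubble level was left alone, and it took about 33 s of the 112 s allowed.

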